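# Refit the throwing gauge's post in its spring-plunger holder

### The arm

A 6-joint arm with a two-finger parallel gripper is mounted at the origin on the work surface; the furniture and walls round the work are solid. World frame = base frame: x ahead of the robot, y to its left, z up, the work surface at z = 0. Lengths are in mm, angles in rad, forces in N, time in s.
With the tool pointing down it reaches from about 300 to 850 mm from the base axis. Payload 5.4 kg.
Tool frame: the origin (TCP) lies on the centre line of the jaws, within the pads' length; the fingertips stand 11 mm ahead of it and the grasp point (between the pads) lies 8 mm behind it; z points along the fingers, x is the direction in which the jaws open and shut, and the axes are right-handed (so a half turn about z gives the same grasp; the last joint's range is limited). The gripper opens to 85 mm and grips with 20 to 120 N. Pads are 22 mm wide; open, the fingers measure 114 mm over their backs; the gripper's body (76 mm by 85 mm) begins 54 mm behind the grasp point. The pads swing forward as they close: fully open they stand 13 mm farther back than shut.
Start: joints at [1.105, 0.158, 1.597, -0, 1.386, -0.21], TCP at [145.497, 556.27, 242.299] pointing down, gripper open.
Joint ranges: [-2.91, 2.91], [-0.94, 2.29], [0.18, 2.7], [-1.29, 4.43], [0.17, 2.64], [-3, 3]. Speed limits (rad/s): [2.57, 2.57, 3.14, 3.14, 3.14, 3.14].

### API

Orientations are given as a unit quaternion [x, y, z, w].
In Python, from station import robot gives the robot as it stands.
- The arm moves only by the tool carry_out, never from a script. Its argument "plan" is text: rows parted by semicolons, each of 7 numbers parted by spaces: the finger opening in m, from 0 to 0.0854, then the shift along the world's x, y, z in m, then the turn, a rotation vector about the world's x, y, z in rad. In form: jaw dx dy dz rx ry rz; .... A call has 1 to 5 rows; each row shifts and turns the commanded pose from where the row before left it; what a row does not reach is not made up. A row lasts 1/12 s, in which the tool goes at most 41.7 mm and 7.16 degrees, less where a joint would pass 70% of its speed; a pose out of reach is approached as far as the arm can. A call with a gripper value outside its range is refused whole. The fingers move at their own pace and stop on an object; "squeeze" is the grip in N (left out, the last holds). Time passes only in rows, so rows that do not move let the fingers close. It gives the time, the measured TCP pose, the force and the opening at its end, in the units of the state.
- robot.read_state(): the state, without advancing time (a new reading comes with each control period).
- robot.capture(name): name is "side" or "top" or "wrist"; returns a dict with "img" (384x512x3 uint8, blue, green, red), "range_z" (384x512 float32, mm along the optical axis (not along the pixel's ray), 0 where there is no reading), "fovy" (degrees; the focal length in pixels is half the picture's height over the tangent of half this angle, whatever the lens; pixels are square), "cx", "cy" (the principal point, pixels), "extrinsics" (4x4, takes a point from camera to world coordinates). Camera axes: x right, y down, z forward; pixel columns grow to the right and rows downward; lengths in mm; the calibration is good to about 2 mm. A picture is of the moment at which its call begins.
- robot.hand_in(): hands the job in, once; it reports no verdict.
The state is a dict: "clock": time; "joint_pos": joint angles; "joint_velocities": joint speeds; "tau": joint torques, N m; "tcp_pos": TCP position; "eef_rot": TCP orientation; "wrist_force": force on the tool from outside, world axes, zero at the start; "ft_torque": the same for the moment, N m; "opening": finger opening in mm.
Only numpy, scipy, OpenCV 4.12 (cv2) and the standard library are available. Lean on these libraries where they do the work, as an engineer would, in place of code of your own. Each camera call takes 0.05 s, during which the arm holds its last target. There are 200 camera calls.

### The job

Put the throwing gauge back together: lift its post out of the beech tool block and slide it down into the sleeve of the green gauge base, past the spring plunger, until it sits solid on the height stop inside; feel for the stop and press no harder than it takes to reach it. Leave the post standing there with its pointer over the bisque bowl, and disturb nothing else.

Things in the scene. Friction and masses are not known exactly. Their poses are not given: they have to be found in the camera images.
- gauge_post: Gauge post, 154 mm long, 0.22 kg, upright in the tool block. Origin: centre of its foot; z up the post, x towards its pointer. Steel rod 14 mm in diameter; lowest 12 mm taper to a rounded foot. Black ribbed round grip, 18 mm in diameter, 102 to 154 mm above the foot: hold it there (middle 130 mm). Aluminium hub, 23 mm in diameter, at 77 to 93 mm, carries the pointer.
- pointer_tip (a point): Orange end of the pointer, 134 mm out from the post's axis and 37 mm above its foot. The 5 mm wire leaves the hub level at 85 mm, goes out to 76 mm and then bends down to the tip.
- gauge_base: Heavy green cast base, fixed: a disc 110 mm in diameter with an upright steel sleeve, 36 mm in diameter, whose mouth is 72 mm above the table. Origin: centre of the underside; z up. The upright bore on the z axis is 15.5 mm wide. A spring plunger with brass boss and black knob stands out 48 mm from the axis on the -x side, 56 mm above the table.
- bore_mouth (a point): Centre of the sleeve's mouth, 72 mm above the table; axes as the base's. Inside the bore is a hard, level brass height stop, left somewhere from 32 to 46 mm below the mouth. It cannot be seen or measured, only felt with the post's foot: the force then climbs steeply above the drag of the plunger.
- plunger (a joint): Spring plunger, m pushed back: 0 with the sleeve empty, about 0.002 to 0.004 beside the full post. Its round nose reaches 5 mm into the bore, 16 mm below the mouth, and pushes sideways with 6 to 9 N: a post sliding down meets a bump of up to about 14 N while its foot is 15 to 27 mm down, then a steady drag of 4 to 10 N. It grips the post wherever it is left.
- tool_block: Beech block 62 x 104 x 45 mm, fixed. Origin: centre of the underside. The post stands in its middle hole, 15.6 mm wide and 35 mm deep (floor 10 mm above the table).
- bowl_bisque: Pale grey-beige hand-thrown bowl, loose, 110 mm across the rim, 55 mm high, about 130 mm from the base's axis on the base's +x side. Origin: centre of its foot. The pointer must end above it.
- bowl_terra: Terracotta bowl, loose, 124 mm across, 48 mm high. Bystander.
- glaze_jar_red: Glaze jar with a red lid, loose, 50 mm across, 62 mm high. Bystander.
- rib_wood: Flat kidney-shaped wooden rib, loose, 50 x 110 x 8 mm. Bystander.
Mind the look-alikes: they are no part of the job. Of the things that look like the gauge_post, the larger one is meant.

How it is judged:
By the outcome, as a careful person would: the job done as asked, in the order asked, and still so for the second after the job is handed in, with the robot touching nothing.
It also fails if it takes over 72 s, if anything falls off the work surface, if the arm or the gripper's body presses on something with over 40 N, if the wrist force passes 120 N, or if a joint passes its speed limit or range.

## Working session

There is one attempt and no reset: what is moved stays moved. The work goes in short steps, Python scripts to look and compute and a tool call to move; the robot and the scene stay as the last step left them, time stands still between calls to the robot, and variables do not carry over. Pictures are saved under pics/ and viewed, about 8 in all and at most 12, crops included, and the job is handed in when it is done.

Besides the shell and the picture viewer there is one more tool, called as a command line: name --argument value ..., lists and objects as JSON in quotes. carry_out: Moves the arm, as the interface text tells. Its arguments: {"type":"object","properties":{"plan":{"type":"string"},"squeeze":{"type":"number"}},"required":["plan"]}

```bash
mkdir -p pics; ls
cat > h.py <<'E'
import numpy as np, cv2
from station import robot
def cap(n,fn=None):
    c=robot.capture(n)
    if fn: cv2.imwrite('pics/'+fn,c['img'])
    np.savez(''+(fn or n)+'.npz',**c)
    return c
def pts(c):
    h,w=c['range_z'].shape; f=h/2/np.tan(np.radians(c['fovy'])/2)
    v,u=np.mgrid[:h,:w]; z=c['range_z']
    P=np.stack([(u-c['cx'])/f*z,(v-c['cy'])/f*z,z],-1)
    E=c['extrinsics']; return P@E[:3,:3].T+E[:3,3]
def ray(c,u,v,zp):
    f=c['img'].shape[0]/2/np.tan(np.radians(c['fovy'])/2); E=c['extrinsics']
    d=E[:3,:3]@np.array([(u-c['cx'])/f,(v-c['cy'])/f,1]); o=E[:3,3]
    return o+d*(zp-o[2])/d[2]
E
python3 - <<'E'
from h import *
a=cap('top','t0.png');b=cap('side','s0.png')
cv2.imwrite('pics/both.png',cv2.resize(np.vstack([a['img'],b['img']]),None,fx=.78,fy=.78))
print(a['extrinsics'],b['extrinsics'],a['fovy'],a['cx'],a['cy']);s=robot.read_state();print(s)
E
```

```text
pics
[[ 2.83566043e-02 -9.85472970e-01  1.67448286e-01  2.92078319e+02]
 [-9.99564148e-01 -2.65789757e-02  1.28480433e-02 -7.42013092e+01]
 [-8.21079548e-03 -1.67739630e-01 -9.85797139e-01  1.17944014e+03]
 [ 0.00000000e+00  0.00000000e+00  0.00000000e+00  1.00000000e+00]] [[ 9.27929909e-01 -2.32121250e-01  2.91660435e-01  3.27482435e+01]
 [-3.72692926e-01 -5.63496153e-01  7.37273402e-01 -1.09899615e+03]
 [-6.78729051e-03 -7.92837822e-01 -6.09394881e-01  9.14530558e+02]
 [ 0.00000000e+00  0.00000000e+00  0.00000000e+00  1.00000000e+00]] 47.77190121143339 260.014743638096 201.12891563970823
{'clock': 0.1, 'joint_pos': array([ 1.10493395e+00,  1.58987716e-01,  1.59814679e+00, -2.92672487e-06,
        1.38621805e+00, -2.10134645e-01]), 'joint_velocities': array([ 0.00026242, -0.00202576, -0.00302744,  0.001472  ,  0.00049005,
       -0.00225332]), 'tau': array([-2.79437454e-04, -3.96991217e+01, -3.32337534e+01, -3.16047572e-04,
        4.16521783e-03, -2.58566041e-05]), 'tcp_pos': array([145.23658247, 555.79291074, 241.39412782]), 'eef_rot': array([ 7.91501119e-01,  6.11167083e-01, -7.92722123e-04,  3.81984554e-04]), 'wrist_force': array([ 0.11678483, -0.0443824 , -0.0144426 ]), 'ft_torque': array([ 0.04928671, -0.00149758,  0.04147352]), 'opening': 85.43831348104297}
```

View pics/t0.png

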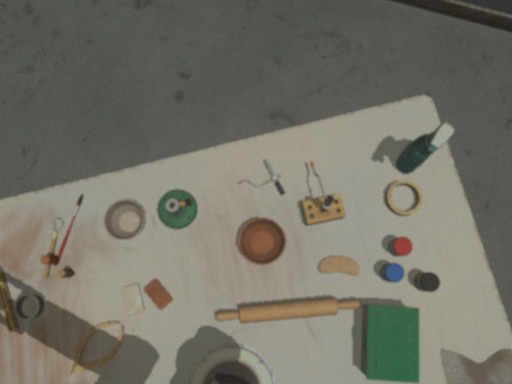

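View pics/s0.png

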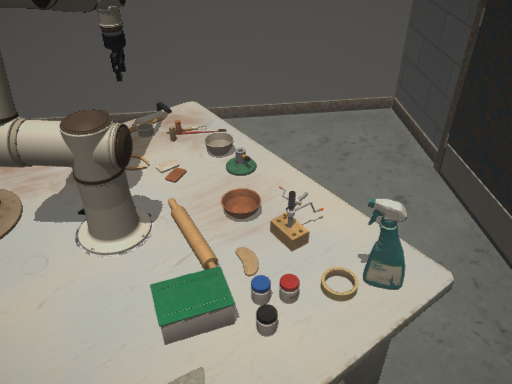

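Run:
```python
from h import *
a=dict(np.load('t0.png.npz'));b=dict(np.load('s0.png.npz'))
A=cv2.resize(a['img'][145:235,230:360],None,fx=4.5,fy=4.5,interpolation=2)
B=cv2.resize(a['img'][180:245,95:205],None,fx=3,fy=3,interpolation=2)
C=cv2.resize(b['img'][180:250,260:340],None,fx=3.4,fy=3.4,interpolation=2)
o=np.zeros((600,800,3),np.uint8)
A=A[:360,:];o[:A.shape[0],:A.shape[1]]=A;o[405:405+195,:330]=B;o[360:360+238,400:672]=C
cv2.imwrite('pics/z.png',o)
P=pts(a)
for n,(u,v) in dict(grip=(328,201),hub=(325,205),tip=(312,163),blk=(310,215),blk2=(340,213),sleeve=(172,205),disc=(178,222),bowl=(125,218),tab=(250,200)).items(): print(n,P[v,u].round(1))
# masks
Z=P[...,2]
hsv=cv2.cvtColor(a['img'],cv2.COLOR_BGR2HSV)
g=((hsv[...,0]>60)&(hsv[...,0]<95)&(hsv[...,1]>100)).astype(np.uint8);g[:,:140]=0;g[:,220:]=0;g[240:]=0
c=max(cv2.findContours(g,0,1)[0],key=cv2.contourArea);e=cv2.fitEllipse(cv2.convexHull(c));print('disc',e,ray(a,*e[0],12))
```

```text
grip [ 469.7 -222.7  161. ]
hub [ 467.  -221.5  118.2]
tip [ 593.1 -196.5   43.3]
blk [ 451.1 -192.2   45.8]
blk2 [ 458.7 -271.2   45.1]
sleeve [468.  173.8  45.4]
disc [426.4 161.   16.5]
bowl [434.9 309.3   4.5]
tab [494.7 -31.1   0.7]Traceback (most recent call last):
  File "<stdin>", line 15, in <module>
ValueError: max() iterable argument is empty
```

View pics/z.png

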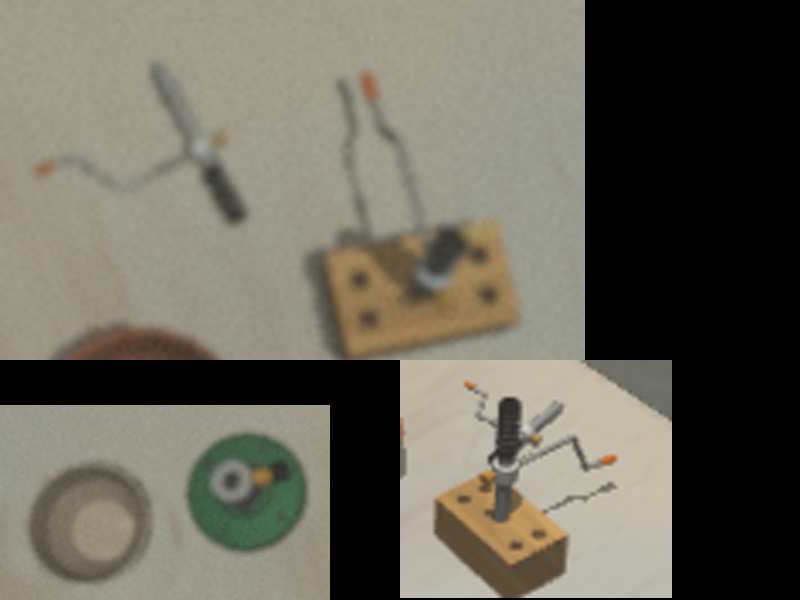

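Run:
```python
from h import *
a=dict(np.load('t0.png.npz'))
P=pts(a);Z=P[...,2]
hsv=cv2.cvtColor(a['img'],cv2.COLOR_BGR2HSV)
print(hsv[220,178],P[208,165:195:3].round(0).tolist())
g=cv2.inRange(hsv,(50,60,30),(100,255,200));g[:,:140]=0;g[:,220:]=0;g[240:]=0
c=max(cv2.findContours(g,0,1)[0],key=cv2.contourArea);e=cv2.fitEllipse(cv2.convexHull(c));print('disc',e,ray(a,*e[0],14))
# sleeve mouth: pixels from crop: mouth (232,481)-> u=95+232/3, v=180+(481-405)/3
print('mouth',ray(a,95+232/3,180+76/3,72)); print('knob',ray(a,95+280/3,180+66/3,56))
print('bowl',ray(a,95+90/3,180+117/3,55))
print('blk corners',[ray(a,230+x/4.5,145+y/4.5,45).round(1).tolist() for x,y in[(325,250),(497,221),(520,322),(347,355)]])
print('tip',ray(a,230+369/4.5,145+86/4.5,47),'hub',ray(a,230+433/4.5,145+275/4.5,95),'griptop',ray(a,230+452/4.5,145+240/4.5,164))
w=cap('wrist','w0.png');print(w['extrinsics'].round(3),w['fovy'],w['cx'],w['cy'])
```

```text
[ 66  87 105] [[464.0, 199.0, 14.0], [456.0, 178.0, 72.0], [456.0, 171.0, 69.0], [456.0, 162.0, 74.0], [456.0, 154.0, 73.0], [459.0, 149.0, 58.0], [464.0, 149.0, 22.0], [465.0, 142.0, 16.0], [465.0, 133.0, 17.0], [466.0, 125.0, 16.0]]
disc ((176.783447265625, 208.74435424804688), (36.394264221191406, 37.377952575683594), 56.776268005371094) [462.90368219 166.95728883  14.        ]
mouth [463.01668556 167.04299245  72.        ]
knob [475.4973513  128.92496151  56.        ]
bowl [426.07833022 292.63452079  55.        ]
blk corners [[489.3, -171.3, 45.0], [509.4, -272.5, 45.0], [449.6, -285.8, 45.0], [427.5, -184.9, 45.0]]
tip [ 589.01594516 -196.16487118   47.        ] hub [ 468.02031574 -227.82186632   95.        ] griptop [ 475.80507307 -228.00810046  164.        ]
[[ 2.54000e-01  9.19000e-01  3.00000e-01  6.82470e+01]
 [ 9.67000e-01 -2.41000e-01 -8.00000e-02  5.75252e+02]
 [-1.00000e-03  3.11000e-01 -9.51000e-01  3.73713e+02]
 [ 0.00000e+00  0.00000e+00  0.00000e+00  1.00000e+00]] 59.00894999704084 254.29119906284058 191.71635289038252
```

carry_out --plan "0.06 0.0212 -0.0322 0 0 0 -0.105; 0.06 0.0212 -0.0322 0 0 0 -0.105; 0.06 0.0212 -0.0322 0 0 0 -0.105; 0.06 0.0212 -0.0322 0 0 0 -0.105; 0.06 0.0212 -0.0322 0 0 0 -0.105"

```text
clock: 0.57
tcp_pos: [251.8, 393.6, 241.9]
eef_rot: [0.924, 0.383, -0.0, 0.0]
wrist_force: [0.5, -0.1, 0.2]
opening: 60.1
```

carry_out --plan "0.06 0.0212 -0.0322 0 0 0 -0.105; 0.06 0.0212 -0.0322 0 0 0 -0.105; 0.06 0.0212 -0.0322 0 0 0 -0.105; 0.06 0.0212 -0.0322 0 0 0 -0.105; 0.06 0.0212 -0.0322 0 0 0 -0.105"

```text
clock: 0.98
tcp_pos: [357.9, 232.5, 242.2]
eef_rot: [0.992, 0.13, 0.0, -0.0]
wrist_force: [1.5, 0.2, 0.6]
opening: 59.7
```

carry_out --plan "0.06 0.0212 -0.0322 0 0 0 0; 0.06 0.0212 -0.0322 0 0 0 0; 0.06 0.0063 -0.0362 0 0 0 0; 0.06 0.0063 -0.0362 0 0 0 0; 0.06 0.0063 -0.0362 0 0 0 0"

```text
clock: 1.4
tcp_pos: [418.7, 59.5, 242.1]
eef_rot: [0.991, 0.132, -0.0, -0.0]
wrist_force: [1.2, 0.1, 0.3]
opening: 59.7
```

carry_out --plan "0.06 0.0063 -0.0362 0 0 0 0; 0.06 0.0063 -0.0362 0 0 0 0; 0.06 0.0063 -0.0362 0 0 0 0; 0.06 0.0063 -0.0362 0 0 0 0; 0.06 0.0063 -0.0362 0 0 0 0"

```text
clock: 1.82
tcp_pos: [450.1, -121.5, 242.1]
eef_rot: [0.991, 0.132, -0.0, -0.0]
wrist_force: [-0.7, 0.6, 0.3]
opening: 60.1
```

carry_out --plan "0.06 0.0063 -0.0362 0 0 0 0; 0.06 0.0063 -0.0362 0 0 0 0; 0.06 0.0063 -0.0362 0 0 0 0; 0.06 0 0 0 0 0 0; 0.06 0 0 0 0 0 0"

```text
clock: 2.23
tcp_pos: [468.9, -229.7, 241.7]
eef_rot: [0.991, 0.131, -0.0, -0.001]
wrist_force: [-0.4, 0.5, 0.1]
opening: 59.9
```

Run:
```python
from h import *
w=cap('wrist','w1.png');s=robot.read_state();print(s['tcp_pos'],s['eef_rot'],s['joint_pos'],w['extrinsics'].round(3))
P=pts(w);Z=P[...,2]
m=(np.hypot(P[...,0]-470,P[...,1]+228)<40)&(Z>150)&(Z<175)&(w['range_z']>0)
print('griptop',m.sum(),P[m].mean(0), P[m].min(0),P[m].max(0))
```

```text
[ 468.8735466  -228.43295158  241.7213773 ] [ 9.91314189e-01  1.31512568e-01 -3.97783229e-04 -6.82444303e-04] [-6.85518620e-01  2.08822928e-02  1.74514726e+00  3.60200607e-04
  1.37710289e+00 -9.49377602e-01] [[ 9.66000e-01  2.46000e-01  7.90000e-02  4.48430e+02]
 [ 2.58000e-01 -9.19000e-01 -2.99000e-01 -1.53723e+02]
 [-1.00000e-03  3.10000e-01 -9.51000e-01  3.74054e+02]
 [ 0.00000e+00  0.00000e+00  0.00000e+00  1.00000e+00]]
griptop 695 [ 474.19173065 -226.30480293  162.06273818] [ 465.43800353 -236.46881946  150.09957985] [ 483.71573057 -218.79855986  166.18743822]
```

View pics/w1.png

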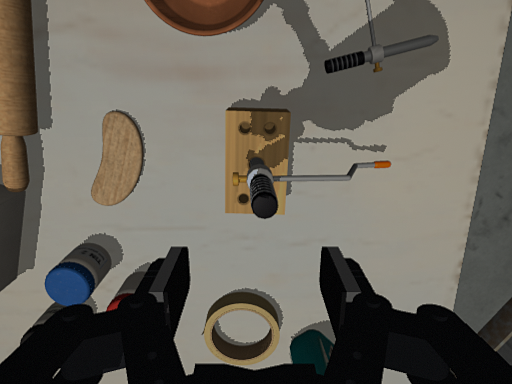

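Run:
```python
from h import *
w=dict(np.load('w1.png.npz'));P=pts(w);Z=P[...,2]
m=(np.hypot(P[...,0]-470,P[...,1]+228)<40)
for lo,hi in((160,170),(110,150),(95,108)):
    k=m&(Z>lo)&(Z<hi);p=P[k];print(lo,k.sum(),p.mean(0).round(1),p.min(0).round(1),p.max(0).round(1))
k=m&(Z>161);u,v=np.nonzero(k)[::-1];(c,r)=cv2.minEnclosingCircle(np.stack([u,v],1).astype(np.float32));print('cap',c,r,ray(w,*c,164))
# grip mid edges: dark mask at row
hsv=cv2.cvtColor(w['img'],cv2.COLOR_BGR2HSV)
o=cv2.inRange(hsv,(3,150,120),(18,255,255));o[:150]=0;o[180:]=0;o[:,360:]&=255;o[:,:360]=0
v,u=np.nonzero(o);print('tip',u.mean(),v.mean(),ray(w,u.mean(),v.mean(),50),'end',ray(w,u.max(),v[u==u.max()].mean(),47))
k=cv2.inRange(hsv,(12,80,80),(25,200,255))&((abs(Z-45)<3)*255).astype(np.uint8);k[:100]=0;k[220:]=0
c=max(cv2.findContours(k,0,1)[0],key=cv2.contourArea);rr=cv2.minAreaRect(c);print(rr,'blk',ray(w,*rr[0],45))
```

```text
160 545 [ 474.9 -227.4  164. ] [ 466.4 -236.5  160.1] [ 483.7 -219.4  166.2]
110 302 [ 471.3 -221.9  133.5] [ 464.5 -230.6  114.2] [ 482.7 -218.9  150. ]
95 561 [ 474.1 -225.2   99.8] [ 449.9 -239.1   95. ] [ 509.1 -217.1  106.8]
cap (254.5, 329.821044921875) 137.2234649658203 [ 494.25219198 -325.10913499  164.        ]
tip 382.1098901098901 164.4835164835165 [ 589.05708598 -196.31494776   50.        ] end [ 597.70005978 -194.23942069   47.        ]
((255.8596649169922, 162.24945068359375), (65.27561950683594, 102.41065216064453), 2.009553909301758) blk [ 469.44446234 -227.1930288    45.        ]
```

carry_out --plan "0.06 0.0035 0.001 -0.022 0 0 0; 0.06 0 0 -0.022 0 0 0; 0.06 0 0 -0.022 0 0 0; 0.06 0 0 -0.022 0 0 0; 0.06 0 0 -0.022 0 0 0" --squeeze 80

```text
clock: 2.7
tcp_pos: [472.6, -225.5, 131.4]
eef_rot: [0.991, 0.133, 0.0, -0.0]
wrist_force: [0.4, 0.0, -0.3]
opening: 60.4
```

carry_out --plan "0.03 0 0 0 0 0 0; 0.03 0 0 0 0 0 0; 0.02 0 0 0 0 0 0; 0.016 0 0 0 0 0 0; 0.012 0 0 0 0 0 0"

```text
clock: 3.12
tcp_pos: [472.8, -228.0, 134.2]
eef_rot: [0.991, 0.132, -0.0, 0.001]
wrist_force: [-5.5, -0.3, 5.8]
opening: 16.5
```

carry_out --plan "0.005 0 0 0 0 0 0; 0.005 0 0 0 0 0 0; 0.005 0 0 0 0 0 0; 0.005 0 0 0 0 0 0"

```text
clock: 3.45
tcp_pos: [472.8, -228.1, 134.2]
eef_rot: [0.991, 0.132, 0.0, 0.001]
wrist_force: [-5.1, -0.3, 7.4]
opening: 16.0
```

carry_out --plan "0.005 0 0 0.008 0 0 0; 0.005 0 0 0.01 0 0 0; 0.005 0 0 0.012 0 0 0; 0.005 0 0 0.015 0 0 0; 0.005 0 0 0.02 0 0 0"

```text
clock: 3.87
tcp_pos: [472.6, -226.6, 198.1]
eef_rot: [0.991, 0.132, 0.0, -0.001]
wrist_force: [-0.3, 0.3, -2.1]
opening: 15.9
```

carry_out --plan "0.005 0 0 0.02 0 0 0; 0.005 0 0 0.02 0 0 0; 0.005 0 0 0.015 0 0 0; 0.005 0 0 0 0 0 0; 0.005 0 0 0 0 0 0"

```text
clock: 4.28
tcp_pos: [473.5, -227.5, 253.9]
eef_rot: [0.991, 0.132, 0.001, 0.001]
wrist_force: [0.0, -0.6, -2.6]
opening: 16.1
```

Run:
```python
from h import *
w=cap('wrist','w2.png');b=cap('side','s2.png');s=robot.read_state();print(s)
cv2.imwrite('pics/c2.png',np.hstack([cv2.resize(w['img'][90:384,130:420],(400,406)),cv2.resize(b['img'][110:260,230:360],(400,406),interpolation=2)]))
```

```text
{'clock': 4.3833, 'joint_pos': array([-6.78756200e-01,  2.01962987e-02,  1.72659867e+00,  4.58853299e-04,
        1.39630380e+00, -9.43882885e-01]), 'joint_velocities': array([-0.00175703,  0.01142349,  0.01354191, -0.00263902,  0.00143935,
        0.00022023]), 'tau': array([ 2.31189374e-02, -3.63873839e+01, -3.54849958e+01,  1.29751180e-02,
       -3.60230345e-02,  1.21211106e-04]), 'tcp_pos': array([ 472.36515061, -226.7988003 ,  251.37014245]), 'eef_rot': array([ 9.91231320e-01,  1.32135737e-01, -3.54682867e-04, -7.01667210e-04]), 'wrist_force': array([-0.20599575, -0.63272179, -3.92475161]), 'ft_torque': array([-0.03201946,  0.03719876, -0.01185537]), 'opening': 16.2089600777459}
```

View pics/c2.png

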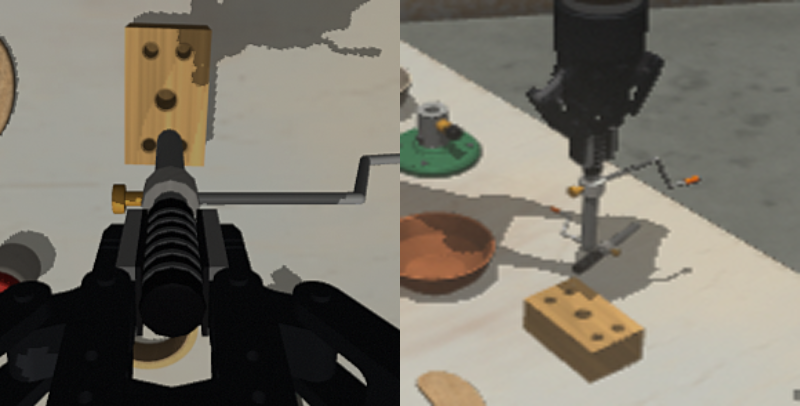

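```bash
cat >> h.py <<'E'
def axis(w,tcp,yaw):
    P=pts(w); d=P-tcp; c,s=np.cos(yaw),np.sin(yaw)
    a=d[...,0]*c+d[...,1]*s; b=-d[...,0]*s+d[...,1]*c; z=d[...,2]
    k=(abs(a)<16)&(abs(b)<25)&(w['range_z']>0)
    for lo in range(-130,-10,10):
        q=k&(z>=lo)&(z<lo+10)
        if q.sum()>8: print(lo,q.sum(),'a mid %.1f w %.1f  bmax %.1f'%((a[q].min()+a[q].max())/2,np.ptp(a[q]),np.percentile(b[q],95)))
    q=k&(z<-40);print('zmin',z[q].min() if q.any() else None)
E
python3 - <<'E'
from h import *
w=dict(np.load('w2.png.npz'));axis(w,np.array([472.6,-227,252.]),.265)
g=cv2.cvtColor(w['img'],cv2.COLOR_BGR2GRAY)
for v in (184,187,190,195,200,205,210,215): print(v,g[v,236:272].tolist())
for zz in(125,130):print(ray(w,253,186,zz))
E
```

```text
-120 9 a mid -0.5 w 11.3  bmax 4.6
-110 68 a mid -0.2 w 13.4  bmax 4.8
-100 83 a mid -0.5 w 13.7  bmax 4.8
-90 88 a mid -0.3 w 13.8  bmax 4.9
-80 103 a mid -0.2 w 13.3  bmax 4.9
-70 114 a mid -0.4 w 13.5  bmax 4.9
-60 42 a mid -0.1 w 9.8  bmax 4.9
-50 94 a mid 0.1 w 22.0  bmax 9.3
-40 542 a mid -0.1 w 31.9  bmax 9.0
-30 464 a mid 0.2 w 21.8  bmax 7.9
-20 221 a mid 0.7 w 16.4  bmax 6.8
zmin -243.35934587384207
184 [135, 134, 136, 132, 129, 130, 133, 136, 135, 134, 136, 134, 94, 70, 70, 45, 43, 40, 59, 60, 85, 113, 150, 145, 141, 138, 138, 138, 136, 133, 130, 129, 133, 137, 136, 136]
187 [135, 135, 136, 132, 130, 130, 133, 139, 136, 93, 43, 31, 36, 38, 39, 38, 36, 37, 35, 36, 36, 33, 32, 62, 116, 147, 140, 139, 136, 132, 128, 129, 132, 135, 136, 143]
190 [83, 68, 65, 74, 90, 117, 135, 137, 67, 35, 39, 38, 39, 38, 39, 38, 38, 37, 37, 38, 37, 36, 36, 33, 37, 75, 125, 132, 137, 135, 129, 129, 133, 135, 137, 145]
195 [36, 37, 37, 36, 36, 34, 40, 59, 42, 38, 38, 38, 37, 38, 38, 38, 37, 37, 37, 39, 37, 37, 36, 38, 36, 36, 39, 36, 35, 59, 110, 124, 135, 142, 148, 148]
200 [94, 91, 91, 92, 99, 118, 128, 59, 37, 40, 35, 38, 38, 39, 38, 39, 38, 36, 37, 38, 36, 38, 38, 37, 35, 33, 53, 108, 113, 123, 127, 135, 142, 145, 147, 147]
205 [134, 134, 133, 128, 128, 135, 133, 32, 33, 36, 36, 38, 37, 37, 39, 39, 38, 38, 37, 36, 36, 37, 38, 38, 37, 32, 47, 103, 141, 128, 126, 138, 146, 147, 147, 148]
210 [159, 159, 159, 160, 162, 163, 129, 26, 34, 36, 37, 36, 36, 37, 41, 43, 45, 50, 48, 45, 37, 36, 35, 36, 36, 35, 27, 76, 168, 156, 155, 155, 155, 153, 154, 153]
215 [160, 160, 165, 163, 113, 55, 46, 55, 54, 53, 53, 53, 52, 52, 53, 52, 54, 54, 53, 54, 52, 52, 50, 50, 50, 50, 50, 49, 45, 46, 90, 154, 168, 162, 160, 159]
[ 473.13468361 -229.6512448   125.        ]
[ 472.73548117 -228.14876985  130.        ]
```

carry_out --plan "0.005 -0.0009 0.0303 0 0 0 0.1227; 0.005 -0.0009 0.0303 0 0 0 0.1227; 0.005 -0.0009 0.0303 0 0 0 0.1227; 0.005 -0.0009 0.0303 0 0 0 0.1227; 0.005 -0.0009 0.0303 0 0 0 0.1227"

```text
clock: 4.8
tcp_pos: [467.2, -74.1, 250.7]
eef_rot: [0.904, 0.428, -0.001, -0.001]
wrist_force: [0.6, 0.1, -3.6]
opening: 16.1
```

carry_out --plan "0.005 -0.0009 0.0303 0 0 0 0.1227; 0.005 -0.0009 0.0303 0 0 0 0.1227; 0.005 -0.0009 0.0303 0 0 0 0.1227; 0.005 -0.0009 0.0303 0 0 0 0.1227; 0.005 -0.0009 0.0303 0 0 0 0.1227"

```text
clock: 5.22
tcp_pos: [462.6, 77.3, 250.8]
eef_rot: [0.732, 0.681, -0.001, -0.001]
wrist_force: [0.8, 0.9, -2.6]
opening: 16.2
```

carry_out --plan "0.005 -0.0009 0.0303 0 0 0 0.1227; 0.005 -0.0009 0.0303 0 0 0 0.1227; 0.005 -0.0009 0.0303 0 0 0 0.1227; 0.005 0 0 0 0 0 0; 0.005 0 0 0 0 0 0"

```text
clock: 5.63
tcp_pos: [459.9, 167.7, 250.8]
eef_rot: [0.597, 0.802, -0.001, -0.001]
wrist_force: [-0.3, -0.5, -2.7]
opening: 16.3
```

Run:
```python
from h import *
w=cap('wrist','w3.png');s=robot.read_state();print(s['tcp_pos'],s['eef_rot'],s['joint_pos'],s['wrist_force'])
q=s['eef_rot'];yaw=np.arctan2(2*q[0]*q[1],2*q[0]**2-1);print(yaw,w['extrinsics'][:3,3])
axis(w,s['tcp_pos'],yaw)
P=pts(w);k=(abs(P[...,2]-72)<4)&(np.hypot(P[...,0]-463,P[...,1]-167)<30);p=P[k];print(k.sum(),p.min(0),p.max(0),p.mean(0))
```

```text
[460.20606562 166.73276887 251.00198535] [ 5.97700355e-01  8.01718603e-01 -9.67076618e-04 -7.94822611e-04] [ 1.00337321e-01 -7.14533929e-02  1.81718068e+00 -3.59365212e-04
  1.39834381e+00 -1.75993278e+00] [ 0.11283635 -0.11821873 -2.93040507]
1.8603337056861242 [383.93127491 143.86562358 383.28918398]
-120 19 a mid -0.8 w 12.0  bmax 7.4
-110 72 a mid -0.8 w 13.4  bmax 7.3
-100 85 a mid -1.1 w 13.6  bmax 7.1
-90 91 a mid -0.7 w 13.7  bmax 7.1
-80 110 a mid -0.7 w 13.3  bmax 7.1
-70 109 a mid -0.7 w 12.6  bmax 7.0
-60 19 a mid -1.6 w 7.9  bmax 6.7
-50 150 a mid -1.7 w 27.9  bmax 11.2
-40 857 a mid 0.0 w 31.8  bmax 10.9
-30 108 a mid -0.0 w 16.8  bmax 8.2
-20 299 a mid 0.2 w 16.4  bmax 9.0
zmin -237.26220340401815
781 [446.51667534 149.1709219   68.1050742 ] [481.0502168  184.50614624  74.53463385] [461.68596854 166.09271289  72.37848926]
```

View pics/w3.png

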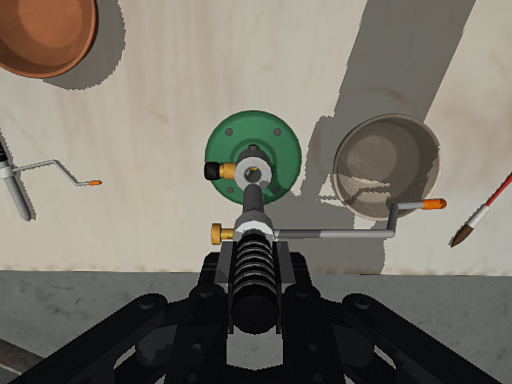

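carry_out --plan "0.005 0.0035 0.0008 -0.01 0 0 0; 0.005 0 0 -0.015 0 0 0; 0.005 0 0 -0.02 0 0 0; 0.005 0 0 0 0 0 0; 0.005 0 0 0 0 0 0"

```text
clock: 6.1
tcp_pos: [463.6, 166.3, 205.6]
eef_rot: [0.599, 0.801, -0.001, -0.001]
wrist_force: [0.1, 0.0, -2.4]
opening: 16.2
```

Run:
```python
from h import *
w=cap('wrist','w4.png');b=cap('side','s4.png');s=robot.read_state();print(s['tcp_pos'],s['eef_rot'],s['wrist_force'])
axis(w,s['tcp_pos'],1.86)
P=pts(w);k=(abs(P[...,2]-72)<4)&(np.hypot(P[...,0]-463,P[...,1]-167)<30);p=P[k];print(k.sum(),p.min(0),p.max(0),p.mean(0))
cv2.imwrite('pics/c4.png',np.hstack([cv2.resize(w['img'][130:260,190:320],(400,400),interpolation=2),cv2.resize(b['img'][110:180,205:275],(400,400),interpolation=2)]))
```

```text
[465.10958418 166.84160466 207.97057183] [5.98335904e-01 8.01245217e-01 3.35192651e-04 3.68474064e-04] [ 0.92617738 -0.04844087 -1.63931531]
-120 35 a mid -2.2 w 12.8  bmax 8.9
-110 75 a mid -2.2 w 13.8  bmax 8.9
-100 86 a mid -2.2 w 13.6  bmax 8.8
-90 96 a mid -1.8 w 13.6  bmax 8.9
-80 107 a mid -2.0 w 13.5  bmax 8.7
-70 106 a mid -1.8 w 12.5  bmax 8.7
-50 255 a mid 0.0 w 32.0  bmax 12.9
-40 797 a mid -0.1 w 31.8  bmax 12.4
-30 133 a mid -0.9 w 16.4  bmax 10.2
-20 333 a mid -0.9 w 16.3  bmax 10.5
zmin -192.64826910598896
933 [446.57519868 149.22100079  68.02594843] [479.87973479 184.46277443  74.85401822] [460.39477321 166.52746067  72.46072754]
```

View pics/c4.png

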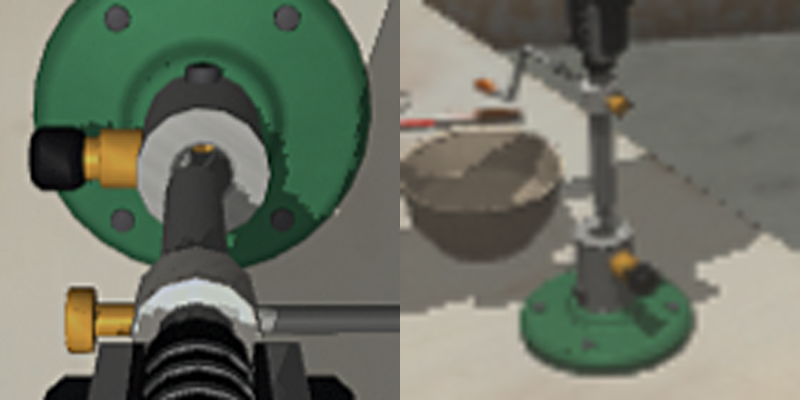

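carry_out --plan "0.005 0.0005 0.0017 0 0 0 0; 0.005 0 0 -0.005 0 0 0; 0.005 0 0 -0.005 0 0 0; 0.005 0 0 -0.004 0 0 0; 0.005 0 0 -0.003 0 0 0"

```text
clock: 6.62
tcp_pos: [464.6, 169.1, 189.5]
eef_rot: [0.598, 0.802, -0.0, -0.0]
wrist_force: [-0.3, -0.1, -2.6]
opening: 16.1
```

carry_out --plan "0.005 0 0 -0.003 0 0 0; 0.005 0 0 -0.002 0 0 0; 0.005 0 0 0 0 0 0"

```text
clock: 6.87
tcp_pos: [464.6, 169.0, 184.6]
eef_rot: [0.598, 0.802, -0.0, -0.0]
wrist_force: [-0.7, 0.5, -3.1]
opening: 16.0
```

Run:
```python
from h import *
w=cap('wrist','w5.png');s=robot.read_state();print(s['tcp_pos'],s['eef_rot'],s['wrist_force'],s['ft_torque'])
axis(w,s['tcp_pos'],1.86)
cv2.imwrite('pics/c5.png',cv2.resize(w['img'][130:260,190:320],(400,400),interpolation=2))
```

```text
[464.83472842 169.06604073 185.02856275] [ 5.97763438e-01  8.01672501e-01 -1.95534265e-04 -1.86642549e-04] [-0.18127466 -0.12630758 -2.16390268] [ 0.04247058  0.04153636 -0.04623575]
-130 125 a mid -0.7 w 30.2  bmax 18.7
-120 1065 a mid -0.2 w 31.7  bmax 17.5
-110 66 a mid -1.9 w 13.2  bmax 7.2
-100 86 a mid -2.2 w 13.6  bmax 7.3
-90 95 a mid -1.8 w 13.8  bmax 7.1
-80 105 a mid -1.7 w 13.2  bmax 7.1
-70 106 a mid -2.1 w 13.3  bmax 7.1
-60 22 a mid -1.7 w 8.5  bmax 7.3
-50 150 a mid 1.1 w 28.8  bmax 11.4
-40 868 a mid 0.0 w 31.9  bmax 10.9
-30 115 a mid -1.5 w 16.8  bmax 8.6
-20 292 a mid -0.8 w 16.4  bmax 9.2
zmin -170.02616238318913
```

View pics/c5.png

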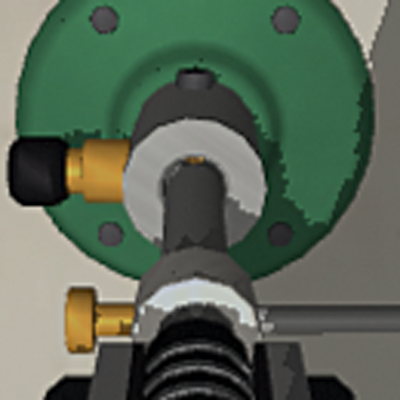

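carry_out --plan "0.005 0 0 -0.002 0 0 0; 0.005 0 0 -0.002 0 0 0; 0.005 0 0 -0.002 0 0 0; 0.005 0 0 -0.002 0 0 0; 0.005 0 0 0 0 0 0"

```text
clock: 7.33
tcp_pos: [464.9, 169.5, 177.8]
eef_rot: [0.598, 0.802, 0.0, -0.0]
wrist_force: [-2.1, 1.9, 1.4]
opening: 16.3
```

carry_out --plan "0.005 0 0 -0.0015 0 0 0; 0.005 0 0 -0.0015 0 0 0; 0.005 0 0 -0.0015 0 0 0; 0.005 0 0 0 0 0 0"

```text
clock: 7.67
tcp_pos: [465.0, 169.5, 173.6]
eef_rot: [0.598, 0.802, 0.0, -0.0]
wrist_force: [-4.2, 1.9, 4.9]
opening: 16.3
```

carry_out --plan "0.005 0 0 -0.0015 0 0 0; 0.005 0 0 -0.0015 0 0 0; 0.005 0 0 -0.0015 0 0 0; 0.005 0 0 0 0 0 0"

```text
clock: 8.0
tcp_pos: [464.8, 169.5, 168.6]
eef_rot: [0.598, 0.802, 0.0, -0.0]
wrist_force: [-3.1, 1.8, 2.0]
opening: 16.4
```

carry_out --plan "0.005 -0.0006 0 -0.0015 0 0 0; 0.005 0 0 -0.0015 0 0 0; 0.005 0 0 -0.001 0 0 0; 0.005 0 0 0 0 0 0"

```text
clock: 8.33
tcp_pos: [464.3, 169.3, 164.0]
eef_rot: [0.598, 0.802, 0.0, -0.0]
wrist_force: [-2.3, 2.6, 1.6]
opening: 16.1
```

carry_out --plan "0.005 0 0 -0.001 0 0 0; 0.005 0 0 -0.001 0 0 0; 0.005 0 0 0 0 0 0"

```text
clock: 8.58
tcp_pos: [464.3, 169.2, 161.9]
eef_rot: [0.598, 0.802, 0.0, -0.0]
wrist_force: [-1.3, 3.1, 0.2]
opening: 16.1
```

carry_out --plan "0.005 0 0 -0.001 0 0 0; 0.005 0 0 -0.001 0 0 0; 0.005 0 0 0 0 0 0"

```text
clock: 8.83
tcp_pos: [464.2, 169.1, 159.9]
eef_rot: [0.598, 0.802, -0.0, -0.0]
wrist_force: [-1.9, 3.7, 0.7]
opening: 16.1
```

Steady drag (about 4 N over the hanging weight), no stop yet. Going on one or two mm at a time.

carry_out --plan "0.005 0 0 -0.001 0 0 0; 0.005 0 0 -0.001 0 0 0; 0.005 0 0 0 0 0 0"

```text
clock: 9.08
tcp_pos: [464.2, 169.1, 157.9]
eef_rot: [0.598, 0.802, -0.0, -0.0]
wrist_force: [-1.7, 3.3, -0.5]
opening: 16.4
```

carry_out --plan "0.005 0 0 -0.001 0 0 0; 0.005 0 0 0 0 0 0"

```text
clock: 9.25
tcp_pos: [464.2, 169.1, 156.9]
eef_rot: [0.598, 0.802, -0.0, -0.0]
wrist_force: [-2.0, 3.0, 0.5]
opening: 16.3
```

carry_out --plan "0.005 0 0 -0.001 0 0 0; 0.005 0 0 0 0 0 0"

```text
clock: 9.42
tcp_pos: [464.2, 169.1, 156.0]
eef_rot: [0.598, 0.802, -0.0, -0.0]
wrist_force: [-1.9, 3.2, 0.8]
opening: 16.2
```

carry_out --plan "0.005 0 0 -0.001 0 0 0; 0.005 0 0 0 0 0 0"

```text
clock: 9.58
tcp_pos: [464.2, 169.1, 155.0]
eef_rot: [0.598, 0.802, -0.0, -0.0]
wrist_force: [-2.3, 4.0, 0.8]
opening: 16.2
```

carry_out --plan "0.005 0 0 -0.001 0 0 0; 0.005 0 0 0 0 0 0"

```text
clock: 9.75
tcp_pos: [464.3, 169.1, 154.1]
eef_rot: [0.598, 0.802, -0.0, -0.0]
wrist_force: [-2.3, 3.6, 0.4]
opening: 16.5
```

carry_out --plan "0.005 0 0 -0.001 0 0 0; 0.005 0 0 0 0 0 0"

```text
clock: 9.92
tcp_pos: [464.3, 169.0, 153.0]
eef_rot: [0.598, 0.802, -0.0, -0.0]
wrist_force: [-2.2, 3.6, 0.5]
opening: 16.5
```

carry_out --plan "0.005 0 0 -0.001 0 0 0; 0.005 0 0 0 0 0 0"

```text
clock: 10.08
tcp_pos: [464.5, 169.1, 152.6]
eef_rot: [0.598, 0.802, 0.0, 0.0]
wrist_force: [-3.4, 3.9, 4.6]
opening: 16.1
```

carry_out --plan "0.005 0 0 -0.001 0 0 0; 0.005 0 0 0 0 0 0"

```text
clock: 10.25
tcp_pos: [464.8, 169.1, 152.4]
eef_rot: [0.598, 0.802, 0.0, 0.0]
wrist_force: [-5.1, 3.4, 8.8]
opening: 16.2
```

carry_out --plan "0.005 0 0 -0.0008 0 0 0; 0.005 0 0 0 0 0 0; 0.005 0 0 0 0 0 0"

```text
clock: 10.5
tcp_pos: [465.1, 169.2, 152.3]
eef_rot: [0.598, 0.802, 0.0, 0.001]
wrist_force: [-5.2, 3.8, 11.9]
opening: 16.0
```

Run:
```python
from h import *
w=cap('wrist','w6.png');a=cap('top','t6.png');s=robot.read_state();print(s['tcp_pos'],s['wrist_force'],s['ft_torque'])
hsv=cv2.cvtColor(w['img'],cv2.COLOR_BGR2HSV)
o=cv2.inRange(hsv,(3,150,120),(18,255,255));o[:,:330]=0
n,l,st,ce=cv2.connectedComponentsWithStats(o)
for i in range(1,n):
    if st[i,4]>20: print(st[i],ce[i],ray(w,*ce[i],70))
P=pts(w);k=(P[...,2]>40)&(P[...,2]<60)&(P[...,1]>220)&(np.hypot(P[...,0]-426,P[...,1]-293)<70);p=P[k];print('bowl rim',p.min(0),p.max(0))
cv2.imwrite('pics/c6.png',np.hstack([w['img'],]))
```

```text
[465.05680312 169.17978906 152.28075471] [-6.16593685  2.9877775  12.56745793] [ 0.9661338   1.41989172 -0.06911361]
[426 201  23   7 129] [436.47286822 204.31007752] [429.74411485 285.70591838  70.        ]
bowl rim [370.8226395  240.6685374   40.01068108] [480.64474727 350.45716456  57.77003173]
```

View pics/c6.png

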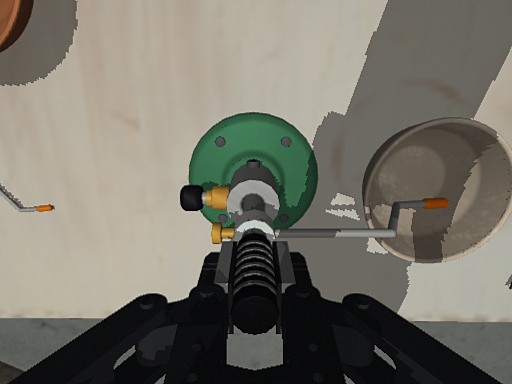

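carry_out --plan "0.005 0 0 0.0012 0 0 0; 0.005 0 0 0 0 0 0; 0.04 0 0 0 0 0 0; 0.04 0 0 0 0 0 0; 0.04 0 0 0 0 0 0"

```text
clock: 11.02
tcp_pos: [464.7, 168.3, 151.5]
eef_rot: [0.598, 0.802, -0.0, 0.001]
wrist_force: [-0.4, -1.2, -0.7]
opening: 40.0
```

Run:
```python
from h import *
w=cap('wrist','w7.png');s=robot.read_state();print(s['tcp_pos'],s['wrist_force'],s['opening'])
for n in('w6.png','w7.png'):
    w=dict(np.load(n+'.npz'));P=pts(w);k=np.hypot(P[...,0]-464,P[...,1]-168)<14
    for lo,hi in((110,126),(165,195)):
        z=P[k&(P[...,2]>lo)&(P[...,2]<hi)][:,2]; print(n,lo,len(z),np.percentile(z,[5,50,95]).round(1) if len(z) else '')
```

```text
[464.61583421 168.4648873  151.4262201 ] [-0.40458947  0.7421271  -0.48423008] 39.633986714356624
w6.png 110 948 [111.9 120.6 123.5]
w6.png 165 3752 [168.  181.2 188. ]
w7.png 110 972 [112.  120.7 123.2]
w7.png 165 2710 [168.2 181.6 183. ]
```

carry_out --plan "0.04 0 0 0.008 0 0 0; 0.04 0 0 0.015 0 0 0; 0.04 0 0 0.02 0 0 0; 0.04 0 0 0.02 0 0 0; 0.04 0 0 0 0 0 0"

```text
clock: 11.48
tcp_pos: [467.1, 169.2, 219.6]
eef_rot: [0.598, 0.802, 0.003, 0.003]
wrist_force: [0.6, 0.6, 0.1]
opening: 40.1
```

carry_out --plan "0 0 0 0 0 0 0; 0 0 0 0 0 0 0; 0 0 0 0 0 0 0; 0 0 0 0 0 0 0; 0 0 0 0 0 0 0" --squeeze 40

```text
clock: 11.9
tcp_pos: [463.8, 169.0, 213.7]
eef_rot: [0.598, 0.802, -0.001, -0.001]
wrist_force: [0.1, -0.0, -0.4]
opening: -0.0
```

Run:
```python
from h import *
w=cap('wrist','w8.png');a=cap('top','t8.png');s=robot.read_state();print(s['tcp_pos'],s['wrist_force'],s['opening'])
P=pts(w);k=np.hypot(P[...,0]-464,P[...,1]-168)<14
q=P[k&(P[...,2]>175)&(P[...,2]<192)];print(len(q),np.percentile(q[:,2],[5,50,95]).round(1),q.min(0),q.max(0))
z=P[k&(P[...,2]>115)&(P[...,2]<130)][:,2];print(np.percentile(z,[50,95]))
P=pts(w);k=(abs(P[...,2]-72)<3)&(np.hypot(P[...,0]-464,P[...,1]-167)<20);print('mouth z',np.median(P[k][:,2]))
cv2.imwrite('pics/c8.png',w['img'])
```

```text
[464.11415544 169.02199822 214.13568524] [-0.19272769  0.31293912  0.15075683] -0.37196322298892703
604 [175.5 181.9 183.2] [455.38459098 159.07923332 175.01971745] [469.75294448 177.19974673 184.52013947]
[121.04873942 122.9958889 ]
mouth z 72.55549861397316
```

View pics/c8.png

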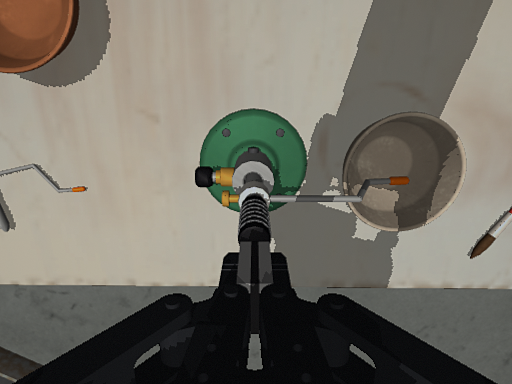

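carry_out --plan "0 0 0 -0.006 0 0 0; 0 0 0 -0.006 0 0 0; 0 0 0 -0.004 0 0 0; 0 0 0 0 0 0 0; 0 0 0 0 0 0 0"

```text
clock: 12.42
tcp_pos: [464.0, 169.0, 198.1]
eef_rot: [0.598, 0.802, -0.0, -0.0]
wrist_force: [0.5, 0.1, -0.3]
opening: 0.2
```

carry_out --plan "0 0 0 -0.001 0 0 0; 0 0 0 -0.001 0 0 0; 0 0 0 0 0 0 0"

```text
clock: 12.67
tcp_pos: [464.4, 169.1, 196.7]
eef_rot: [0.598, 0.802, 0.0, 0.0]
wrist_force: [0.4, -0.2, -0.4]
opening: 0.3
```

carry_out --plan "0 0 0 -0.001 0 0 0; 0 0 0 0 0 0 0"

```text
clock: 12.83
tcp_pos: [464.4, 169.1, 195.6]
eef_rot: [0.598, 0.802, 0.0, 0.0]
wrist_force: [0.1, -1.2, 0.1]
opening: 0.0
```

carry_out --plan "0 0 0 -0.001 0 0 0; 0 0 0 0 0 0 0"

```text
clock: 13.0
tcp_pos: [464.3, 169.1, 194.6]
eef_rot: [0.598, 0.802, -0.0, -0.0]
wrist_force: [0.7, 0.2, 0.6]
opening: 0.2
```

carry_out --plan "0 0 0 -0.001 0 0 0; 0 0 0 0 0 0 0"

```text
clock: 13.17
tcp_pos: [464.3, 169.1, 193.5]
eef_rot: [0.598, 0.802, -0.0, -0.0]
wrist_force: [-1.0, -0.8, 0.7]
opening: -0.4
```

carry_out --plan "0 0 0 -0.001 0 0 0; 0 0 0 0 0 0 0"

```text
clock: 13.33
tcp_pos: [464.5, 169.1, 192.8]
eef_rot: [0.598, 0.802, 0.0, 0.0]
wrist_force: [1.2, -0.3, 0.4]
opening: -0.0
```

carry_out --plan "0 0 0 -0.001 0 0 0; 0 0 0 0 0 0 0"

```text
clock: 13.5
tcp_pos: [465.0, 169.1, 192.7]
eef_rot: [0.598, 0.802, 0.001, 0.001]
wrist_force: [-1.4, -0.8, 5.4]
opening: 0.3
```

carry_out --plan "0 0 0 -0.001 0 0 0; 0 0 0 0 0 0 0"

```text
clock: 13.67
tcp_pos: [465.6, 169.2, 192.6]
eef_rot: [0.598, 0.802, 0.001, 0.001]
wrist_force: [-0.9, -0.3, 8.5]
opening: 0.1
```

carry_out --plan "0 0 0 -0.001 0 0 0; 0 0 0 0 0 0 0; 0 0 0 0 0 0 0"

```text
clock: 13.92
tcp_pos: [466.3, 169.2, 192.6]
eef_rot: [0.598, 0.802, 0.002, 0.002]
wrist_force: [-1.4, -0.7, 10.9]
opening: -0.3
```

carry_out --plan "0 0 0 0.005 0 0 0; 0 0 0 0.015 0 0 0; 0 0 0 0.03 0 0 0; 0 0 0 0.03 0 0 0; 0 0 0 0.03 0 0 0"

```text
clock: 14.33
tcp_pos: [463.8, 169.0, 300.5]
eef_rot: [0.598, 0.802, -0.0, -0.001]
wrist_force: [-0.2, 0.1, 0.8]
opening: 0.3
```

carry_out --plan "0 0 0 0 0 0 0; 0 0 0 0 0 0 0; 0 0 0 0 0 0 0"

```text
clock: 14.58
tcp_pos: [464.0, 169.0, 298.8]
eef_rot: [0.598, 0.802, -0.0, -0.0]
wrist_force: [-0.9, 0.2, -0.5]
opening: 0.2
```

Run:
```python
from h import *
w=cap('wrist','w9.png');b=cap('side','s9.png');s=robot.read_state();print(s['tcp_pos'],s['wrist_force'])
cv2.imwrite('pics/c9.png',np.hstack([cv2.resize(w['img'],(480,360)),cv2.resize(b['img'][100:190,180:260],(320,360),interpolation=2)]))
s0=np.load('s0.png.npz')['img'].astype(int);d=abs(b['img'].astype(int)-s0).max(-1)
print('bystander diff',{n:int((d[y0:y1,x0:x1]>60).sum()) for n,(x0,x1,y0,y1) in dict(terra=(218,264,188,220),rib=(232,262,245,277),jars=(245,305,270,335),bowl=(203,236,130,157)).items()})
```

```text
[463.49791692 168.97895436 297.81507405] [-0.76515369 -0.39074688  0.00732591]
bystander diff {'terra': 0, 'rib': 0, 'jars': 0, 'bowl': 129}
```

View pics/c9.png

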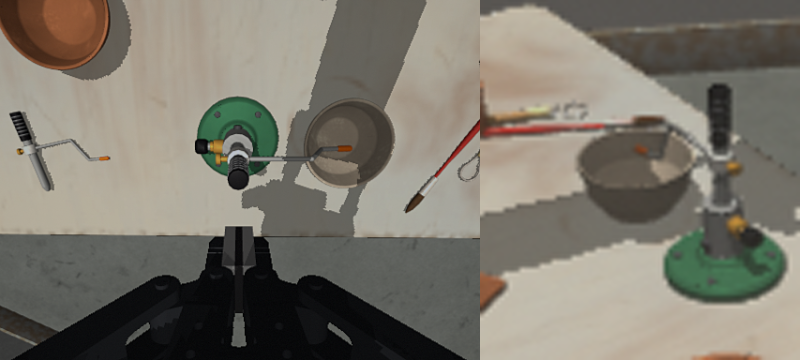

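```bash
python3 -c "
from station import robot; print(robot.hand_in())"
```

```text
the job is handed in; nothing more can be done
None
```

I moved the gauge post from the tool block into the sleeve of the green base, where it stands on the height stop. Its pointer is over the bisque bowl, and the job is handed in at about 15 s on the robot's clock.

- **Seating:** the post slid past the plunger with about 3–7 N above its hanging weight. At about 42 mm down the force rose steeply, and a further 0.8 mm of commanded travel moved it only about 0.1 mm. The most it read was 12.6 N at the wrist, about 15 N above the hanging weight.
- **After release:** I pressed lightly on top of the post with the closed fingertips, and at about 11 N it did not sink. By touch the top is near 182 mm, which puts the foot about 44 mm below the mouth. That is within the 32–46 mm range and 2 mm from the 42 mm felt on the way down, within the accuracy of the calibration and the grip height.
- **Pointer:** just before release the orange tip was within about 10 mm of the bowl's centre, and by the post's height it clears the rim by about 10 mm. The last picture shows it still over the bowl.
- **Surroundings:** before and after side pictures show no change at the terracotta bowl, the rib or the jars. The pixels that changed at the bisque bowl (129) look like the pointer and its shadow; I did not re-measure the bowl's position. The arm is clear of everything.

The camera position of the post and the TCP reading disagreed by 1–2 mm before insertion. I corrected for this from close-up wrist pictures, and no check failed.

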